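# Find the rocking corner of the scale stand and press its shim flat

## Task

The small scale's stand rocks on one corner: press down firmly on each corner of its plate in turn with a fingertip (front left, front right, back right, then back left, as seen from the robot) and feel which one gives. Then press the shim tab beside that corner down flat on its ledge, leaving the other three tabs standing and the plate level. Push only, without forcing anything; pick nothing up, and leave the weights and other things around it where they are.

Things in the scene. Friction and masses are not known exactly. Their poses are not given: they have to be found in the camera images.
- plate: Square steel plate of the stand, 170 x 170 x 5 mm; a small round scale (100 mm across, pan 27 mm above the plate's top) is fixed at its centre. Origin: centre of its underside, 39.5 mm above the table; x to the back (away from the robot), y left, z up. A sound corner gives under 1 mm; the rocking one sinks 4 to 5 mm under about 3 N, then stops, and springs back level when released.
- base: Fixed dark steel base slab, 190 (x) x 280 (y) x 6 mm, on the table, axes parallel to the plate's; origin: centre of its underside, below the plate's centre. The plate sits on a springy mount in the middle and a foot under each corner, 62 mm from the middle along x and y. Three feet reach the plate; one, drawn at random and hidden from above, is about 4 mm short: the rocking corner.
- corner_fl (a point): Where to press the front left corner: a point on the plate's top, 15 mm in from both edges, 44.5 mm above the table. Seen from the robot: front is near it, left is +y. At least 45 mm of bare plate lies between it and the small scale.
- corner_fr (a point): Where to press the front right corner: a point on the plate's top, 15 mm in from both edges, 44.5 mm above the table. Seen from the robot: front is near it, left is +y. At least 45 mm of bare plate lies between it and the small scale.
- corner_br (a point): Where to press the back right corner: a point on the plate's top, 15 mm in from both edges, 44.5 mm above the table. Seen from the robot: front is near it, left is +y. At least 45 mm of bare plate lies between it and the small scale.
- corner_bl (a point): Where to press the back left corner: a point on the plate's top, 15 mm in from both edges, 44.5 mm above the table. Seen from the robot: front is near it, left is +y. At least 45 mm of bare plate lies between it and the small scale.
- tab_fl (a point): On top of the front left shim tab, 10 mm from its free end. The tab is a bare steel leaf 28 mm wide (x), 3 mm thick, sticking out to the left from under the plate beside that corner, to 50 mm past its hinge (80 mm sideways and 62 mm front of the base's centre, 16 mm high). It starts sloping up: this point about 27 mm above the table; 17.5 mm when flat on its ledge.
- shim_fl (a joint): Angle of the front left shim, rad: 0 tab up (start), 0.25 flat on its ledge. Stiff: about 8 N straight down at the tab point; it stays where it is left. Going flat, its inner end lifts that corner's foot 4 mm: this fits under the short foot; under a sound foot it jams or, opposite the short foot, pushes the plate out of level.
- tab_fr (a point): On top of the front right shim tab, 10 mm from its free end. The tab is a bare steel leaf 28 mm wide (x), 3 mm thick, sticking out to the right from under the plate beside that corner, to 50 mm past its hinge (80 mm sideways and 62 mm front of the base's centre, 16 mm high). It starts sloping up: this point about 27 mm above the table; 17.5 mm when flat on its ledge.
- shim_fr (a joint): Angle of the front right shim, rad: 0 tab up (start), 0.25 flat on its ledge. Stiff: about 8 N straight down at the tab point; it stays where it is left. Going flat, its inner end lifts that corner's foot 4 mm: this fits under the short foot; under a sound foot it jams or, opposite the short foot, pushes the plate out of level.
- tab_br (a point): On top of the back right shim tab, 10 mm from its free end. The tab is a bare steel leaf 28 mm wide (x), 3 mm thick, sticking out to the right from under the plate beside that corner, to 50 mm past its hinge (80 mm sideways and 62 mm back of the base's centre, 16 mm high). It starts sloping up: this point about 27 mm above the table; 17.5 mm when flat on its ledge.
- shim_br (a joint): Angle of the back right shim, rad: 0 tab up (start), 0.25 flat on its ledge. Stiff: about 8 N straight down at the tab point; it stays where it is left. Going flat, its inner end lifts that corner's foot 4 mm: this fits under the short foot; under a sound foot it jams or, opposite the short foot, pushes the plate out of level.
- tab_bl (a point): On top of the back left shim tab, 10 mm from its free end. The tab is a bare steel leaf 28 mm wide (x), 3 mm thick, sticking out to the left from under the plate beside that corner, to 50 mm past its hinge (80 mm sideways and 62 mm back of the base's centre, 16 mm high). It starts sloping up: this point about 27 mm above the table; 17.5 mm when flat on its ledge.
- shim_bl (a joint): Angle of the back left shim, rad: 0 tab up (start), 0.25 flat on its ledge. Stiff: about 8 N straight down at the tab point; it stays where it is left. Going flat, its inner end lifts that corner's foot 4 mm: this fits under the short foot; under a sound foot it jams or, opposite the short foot, pushes the plate out of level.
- weight_a: Brass weight with a knob, 28 mm across, 44 mm tall, standing on the base between the two left tabs; loose, to be left alone. Origin: centre of its underside.
- weight_b: Smaller brass weight, 24 mm across, 35 mm tall, standing on the base between the two right tabs; loose, to be left alone. Origin: centre of its underside.
- tin: Round tin, 52 mm across, 60 mm tall, on the table in front of the base; loose, to be left alone. Origin: centre of its underside.
- jar: Lidded jar, 64 mm across, 85 mm tall, on the left of the table; loose, to be left alone. Origin: centre of its underside.
- mortar: Brass mortar, 92 mm across, 70 mm tall, its pestle leaning in it to about 120 mm; loose, to be left alone. Origin: centre of its underside.
- scoop: Metal hand scoop 130 x 100 x 30 mm with an 85 mm wooden handle; loose, to be left alone. Origin: centre of the pan's underside.
- brush: Hand brush lying on the left of the table; loose, to be left alone. Origin: centre of its underside.

How it is judged:
On the way, in this order (a step that is already met when the one before it is completed fails the run):
1. the front left corner of the plate is pressed down with at least 2 N, all shim tabs still up (contact force between the fingers and plate above 2 N and horizontal distance between the grasp point and corner_fl below 0.045 m and value of joint each of shim_fl, shim_fr, shim_br, shim_bl below 0.08 rad), for 0.05 s.
2. the front right corner of the plate is pressed down with at least 2 N, all shim tabs still up (contact force between the fingers and plate above 2 N and horizontal distance between the grasp point and corner_fr below 0.045 m and value of joint each of shim_fl, shim_fr, shim_br, shim_bl below 0.08 rad), for 0.05 s.
3. the back right corner of the plate is pressed down with at least 2 N, all shim tabs still up (contact force between the fingers and plate above 2 N and horizontal distance between the grasp point and corner_br below 0.045 m and value of joint each of shim_fl, shim_fr, shim_br, shim_bl below 0.08 rad), for 0.05 s.
4. the back left corner of the plate is pressed down with at least 2 N, all shim tabs still up (contact force between the fingers and plate above 2 N and horizontal distance between the grasp point and corner_bl below 0.045 m and value of joint each of shim_fl, shim_fr, shim_br, shim_bl below 0.08 rad), for 0.05 s.
5. one shim tab is pressed flat, the other three still up, and the plate is level (((value of joint shim_fl above 0.2 rad and value of joint each of shim_fr, shim_br, shim_bl below 0.08 rad) or (value of joint shim_fr above 0.2 rad and value of joint each of shim_fl, shim_br, shim_bl below 0.08 rad) or (value of joint shim_br above 0.2 rad and value of joint each of shim_fl, shim_fr, shim_bl below 0.08 rad) or (value of joint shim_bl above 0.2 rad and value of joint each of shim_fl, shim_fr, shim_br below 0.08 rad)) and angle between plate's own z axis and vertical below 0.015 rad), for 0.2 s.
At the end, for the whole second after the job is handed in: The rocking corner's shim tab is flat (joint above 0.2 of 0.25 rad), the other three tabs still stand (below 0.08 rad), and the plate is level within 0.015 rad and at rest (all of step 5 and angular speed of plate below 0.05 rad/s); the robot touches nothing.
It fails at once if a weight, the tin, jar, mortar, scoop or brush is moved more than 20 mm, lifted or carried (distance of any of weight_a, weight_b, tin, jar, mortar, scoop, brush from where it was at the start of the episode above 0.02 m).
It fails at once if the plate or a shim is forced with more than 60 N (contact force between the fingers and plate above 60 N or contact force between the fingers and shim_fl above 60 N or contact force between the fingers and shim_fr above 60 N or contact force between the fingers and shim_br above 60 N or contact force between the fingers and shim_bl above 60 N).
It also fails if it takes over 54 s, if anything falls off the work surface, if the arm or the gripper's body presses on something with over 40 N, if the wrist force passes 120 N, or if a joint passes its speed limit or range.

## Robot

A 6-joint arm with a two-finger parallel gripper is mounted at the origin on the work surface. World frame = base frame: x ahead of the robot, y to its left, z up, the work surface at z = 0. Lengths are in m, angles in rad, forces in N, time in s.
With the tool pointing down it reaches from about 0.25 to 0.775 m from the base axis. Payload 4 kg.
Tool frame: the origin (TCP) lies at the very end of the fingers, on their centre line; the grasp point (between the pads) lies 19 mm behind it (robot.grip_point_offset is the distance from the TCP to the grasp point, in m); z points along the fingers, x is the direction in which the jaws open and shut, and the axes are right-handed (so a half turn about z gives the same grasp; the last joint's range is limited). The gripper opens to 94 mm and grips with 3 to 60 N. Pads are 16 mm wide; open, the fingers measure 119 mm over their backs; the gripper's body (75 mm by 177 mm) begins 78 mm behind the grasp point.
Start: joints at [1.006, 0.087, 1.371, -0, 1.684, -0.103], TCP at [0.245, 0.492, 0.206] pointing down, gripper open.
Joint ranges: [-3.1, 3.1], [-0.76, 2.03], [0.27, 2.55], [-1.08, 4.22], [0.17, 2.65], [-2.57, 2.57]. Speed limits (rad/s): [2.79, 2.79, 3.14, 3.14, 3.14, 3.14].

## Interface

Orientations are given as [roll, pitch, yaw] about the fixed x, y, z axes, in that order (R = Rz(yaw) Ry(pitch) Rx(roll)).
In Python, from bench import robot gives the robot as it stands.
- The arm moves only by the shell command python3 -m inch 'ROWS'. ROWS is text: rows parted by semicolons, each of 5 numbers parted by spaces: the shift along the tool's x, y, z in cm, then the turn about the tool's z in rad, then the closure, from 0 (fully open) to 1 (shut). In form: tx ty tz spin claw; .... A call has 1 to 20 rows; each row is the pose to reach, as a shift and turn from the pose measured when the call began, along the tool's axes at that moment; what a row does not reach only later rows make up. A row lasts 1/12 s, in which the tool goes at most 41.7 mm and 7.16 degrees, less where a joint would pass 70% of its speed; a pose out of reach is approached as far as the arm can. A call with a gripper value outside its range is refused whole. The fingers move at their own pace and stop on an object; the grip force is fixed at half the most. Time passes only in rows, so rows that repeat a pose let the fingers close. It gives the time, the measured TCP pose, the force and the opening at its end, in the units of the state.
- robot.get_obs(): the state, without advancing time (a new reading comes with each control period).
- robot.snapshot(name): name is "side" or "top"; returns (picture, depth): 400x640x3 uint8, blue, green, red; 400x640 float32, m along the optical axis (not along the pixel's ray), 0 where there is no reading.
- robot.camera_info(name): a dict with "K" (3x3 intrinsics, pixels), "extrinsics" (4x4, takes a point from world to camera coordinates). Camera axes: x right, y down, z forward; pixel columns grow to the right and rows downward; lengths in m; the calibration is good to about 2 mm. A picture is of the moment at which its call begins. camera_info takes no time and is no camera call.
- robot.close_job(): hands the job in, once; it reports no verdict.
The state is a dict: "time": time; "joint_positions": joint angles; "qvel": joint speeds; "joint_torque": joint torques, N m; "tool_pos": TCP position; "ee_rot": TCP orientation; "wrist_force": force on the tool from outside, world axes, zero at the start; "wrist_torque": the same for the moment, N m; "width": finger opening in m.
Only numpy, scipy, OpenCV 4.12 (cv2) and the standard library are available. Lean on these libraries where they do the work, as an engineer would, in place of code of your own. Each camera call takes 0.05 s, during which the arm holds its last target.

## Working session

There is one attempt and no reset: what is moved stays moved. The work goes in short steps, Python scripts to look and compute and a shell command to move; the robot and the scene stay as the last step left them, time stands still between calls to the robot, and variables do not carry over. Pictures are saved under pics/ and viewed, and the job is handed in when it is done.

```bash
ls; mkdir -p pics
cat > h.py <<'E'
import numpy as np, cv2
from bench import robot
def snap(n,f):
    im,d=robot.snapshot(n); cv2.imwrite('pics/'+f+'.png',im); np.save('pics/'+f+'.npy',d); return im,d
def world(n,d):
    c=robot.camera_info(n);K=np.array(c['K']);E=np.linalg.inv(np.array(c['extrinsics']))
    v,u=np.mgrid[0:d.shape[0],0:d.shape[1]]
    P=np.stack([(u-K[0,2])/K[0,0]*d,(v-K[1,2])/K[1,1]*d,d],-1)
    return P@E[:3,:3].T+E[:3,3]
def proj(n,p):
    c=robot.camera_info(n);K=np.array(c['K']);E=np.array(c['extrinsics'])
    q=K@(E[:3,:3]@np.array(p)+E[:3,3]);return q[:2]/q[2]
E
python3 - <<'E'
from h import *
for n in('top','side'): snap(n,n+'0')
print(robot.get_obs()); print(robot.grip_point_offset)
for n in('top','side'):print(robot.camera_info(n))
E
```

```text
pics
{'time': 0.1, 'joint_positions': array([ 1.00591244e+00,  8.78764851e-02,  1.37206740e+00, -3.96847884e-05,
        1.68362598e+00, -1.03117441e-01]), 'qvel': array([-0.00181898, -0.00164552, -0.00113403, -0.00137936,  0.00083305,
        0.00041457]), 'joint_torque': array([ 1.80839310e-03, -3.41249371e+01, -3.03303874e+01,  7.18990853e-02,
        3.03859112e-02, -6.21086815e-05]), 'tool_pos': array([0.24480099, 0.49196485, 0.20444188]), 'ee_rot': array([-3.14142836e+00,  1.97076136e-03,  1.10902561e+00]), 'wrist_force': array([ 0.40708588,  0.5292635 , -0.48063886]), 'wrist_torque': array([-0.01303813,  0.02062274, -0.04048483]), 'width': 0.09433139902654121}
0.0188
{'K': array([[510.70110521,   0.        , 323.06395277],
       [  0.        , 510.70110521, 194.4568909 ],
       [  0.        ,   0.        ,   1.        ]]), 'extrinsics': array([[-0.01554706, -0.99971828, -0.01793438,  0.01027936],
       [-0.98397477,  0.01848373, -0.17734713,  0.54319187],
       [ 0.17762866,  0.01488975, -0.98398494,  1.31009103],
       [ 0.        ,  0.        ,  0.        ,  1.        ]])}
{'K': array([[361.76628107,   0.        , 314.26124441],
       [  0.        , 361.76628107, 200.3392485 ],
       [  0.        ,   0.        ,   1.        ]]), 'extrinsics': array([[ 0.68597596, -0.72760111, -0.00579703, -0.38259931],
       [-0.47516702, -0.44192122, -0.7608692 ,  0.29703676],
       [ 0.55104745,  0.52469254, -0.64887938,  0.87112896],
       [ 0.        ,  0.        ,  0.        ,  1.        ]])}
```

View pics/top0.png

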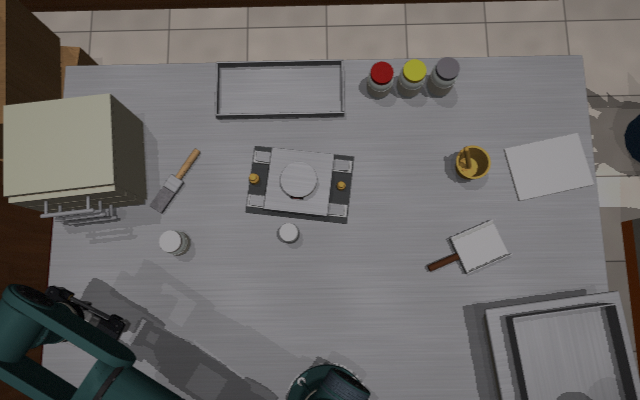

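View pics/side0.png

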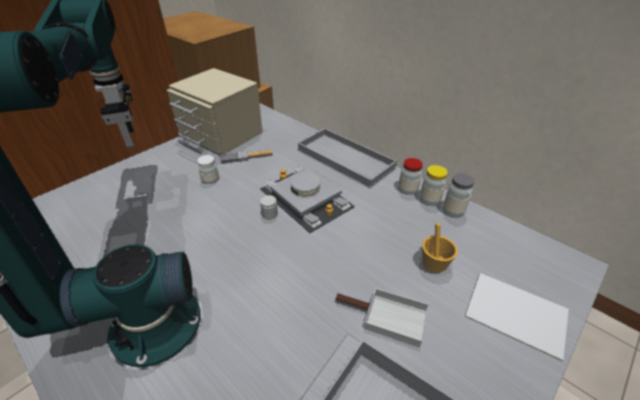

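The top view shows the stand at about (300,185): scale at (298,180), the base slab's corners near (255,147), (354,155), (347,222) and (246,213), weights at (254,178) and (341,185), and the tin at (288,233). Next I'll measure the plate pose.

Run:
```python
from h import *
d=np.load('pics/top0.npy');W=world('top',d);im=cv2.imread('pics/top0.png')
x0,y0,x1,y1=235,135,365,245
sub=np.zeros(d.shape,bool);sub[y0:y1,x0:x1]=1
z=W[...,2]
print('table z',np.median(z[sub&(z<0.02)]))
hist=np.histogram(z[sub],bins=np.arange(-.01,.1,.004));print(list(zip(hist[1].round(3),hist[0])))
m=(sub&(z>0.037)&(z<0.052)).astype(np.uint8)
n,l,s,c=cv2.connectedComponentsWithStats(m);k=1+np.argmax(s[1:,4]);P=W[l==k];print('plate px',len(P),'z',np.median(P[:,2]))
# min area rect via hull
r=cv2.minAreaRect((P[:,:2]*1000).astype(np.float32));print('plate rect',r)
# scale
m=(sub&(z>0.064)).astype(np.uint8);n,l,s,c=cv2.connectedComponentsWithStats(m);
for k in range(1,n):
  if s[k,4]>20: Q=W[l==k];print('high',s[k],Q.mean(0),Q.min(0),Q.max(0))
big=cv2.resize(im[y0:y1,x0:x1],None,fx=6,fy=6,interpolation=cv2.INTER_CUBIC);cv2.imwrite('pics/top0z.png',big)
```

```text
table z 0.000992502891280056
[(np.float64(-0.01), np.int64(138)), (np.float64(-0.006), np.int64(1609)), (np.float64(-0.002), np.int64(3782)), (np.float64(0.002), np.int64(2355)), (np.float64(0.006), np.int64(891)), (np.float64(0.01), np.int64(240)), (np.float64(0.014), np.int64(178)), (np.float64(0.018), np.int64(175)), (np.float64(0.022), np.int64(250)), (np.float64(0.026), np.int64(202)), (np.float64(0.03), np.int64(91)), (np.float64(0.034), np.int64(64)), (np.float64(0.038), np.int64(540)), (np.float64(0.042), np.int64(1522)), (np.float64(0.046), np.int64(784)), (np.float64(0.05), np.int64(103)), (np.float64(0.054), np.int64(79)), (np.float64(0.058), np.int64(160)), (np.float64(0.062), np.int64(82)), (np.float64(0.066), np.int64(256)), (np.float64(0.07), np.int64(568)), (np.float64(0.074), np.int64(153)), (np.float64(0.078), np.int64(7)), (np.float64(0.082), np.int64(0)), (np.float64(0.086), np.int64(0)), (np.float64(0.09), np.int64(0)), (np.float64(0.094), np.int64(0))]
plate px 2852 z 0.044369344435659985
plate rect ((582.220947265625, 64.82537078857422), (170.23370361328125, 171.0719451904297), 82.47001647949219)
high [ 281  162   36   35 1008] [0.58042199 0.06394766 0.07930336] [ 0.30193719 -0.01927068  0.0640041 ] [0.62916157 0.11136408 1.38562771]
```

View pics/top0z.png

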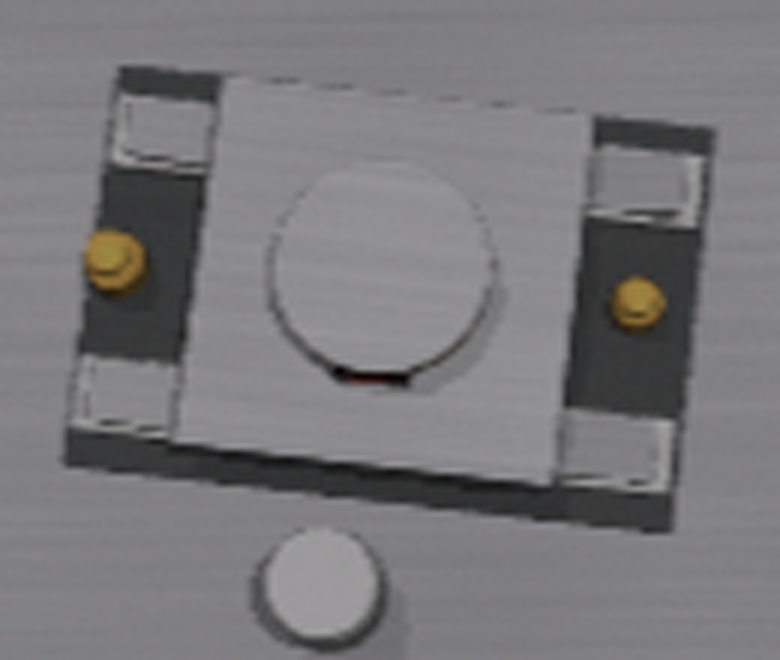

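The plate centre is about (0.582, 0.065) with yaw -0.131. I'll check this against the scale and edges, then work out the first move.

```bash
cat >> h.py <<'E'
from scipy.spatial.transform import Rotation as Ro
C=np.array([.5822,.0648]);A=-.1314
EX=np.array([np.cos(A),np.sin(A)]);EY=np.array([-np.sin(A),np.cos(A)])
def pt(a,b): return C+a*EX+b*EY
PTS={k:pt(*v) for k,v in dict(cfl=(-.07,.07),cfr=(-.07,-.07),cbr=(.07,-.07),cbl=(.07,.07),tfl=(-.062,.12),tfr=(-.062,-.12),tbr=(.062,-.12),tbl=(.062,.12)).items()}
def state(): 
    o=robot.get_obs();print('t',round(o['time'],2),'tcp',o['tool_pos'].round(4),'rot',np.array(o['ee_rot']).round(4),'F',o['wrist_force'].round(2),'w',round(o['width'],4));return o
def delta(name,z):
    o=state();R=Ro.from_euler('xyz',o['ee_rot'])
    d=np.array([*PTS[name],z])-o['tool_pos'];print(name,'delta cm tool',(R.inv().apply(d)*100).round(2),'spin',round(o['ee_rot'][2]-(np.pi/2+A),3),'plate fr tcp',((o['tool_pos'][:2]-C)@np.array([EX,EY]).T).round(4))
E
python3 - <<'E'
from h import *
im=cv2.imread('pics/top0.png')
for s in (0.085,):
  for a,b in((-s,s),(-s,-s),(s,-s),(s,s)): 
    q=proj('top',[*pt(a,b),.0445]);print((q-[235,135])*6+3)
for a,b in((-.095,.14),(-.095,-.14),(.095,-.14),(.095,.14)):
    q=proj('top',[*pt(a,b),.006]);print('base',(q-[235,135])*6+3)
q=proj('top',[*C,.0715]);print('scale',(q-[235,135])*6+3)
d=np.load('pics/top0.npy');W=world('top',d)
for nm,u,v in(('tin',288,233),('jar',174,242),('mortar',472,163)):print(nm,W[v,u].round(3))
delta('cfl',.13)
E
```

```text
[173.82776165 443.94789141]
[554.58316542 486.94259343]
[597.64076842 115.682143  ]
[224.80188318  75.33260207]
base [ 62.81060759 464.72188023]
base [673.685614   533.95738557]
base [717.76099055 128.89272438]
base [120.68816823  64.27446542]
scale [383.57546559 265.90628901]
tin [0.441 0.094 0.062]
jar [0.42  0.384 0.084]
mortar [ 0.629 -0.408  0.016]
t 0.1 tcp [0.2448 0.492  0.2044] rot [-3.1414e+00  2.0000e-03  1.1090e+00] F [ 0.41  0.53 -0.48] w 0.0943
cfl delta cm tool [-18.84  40.35   7.47] spin -0.33 plate fr tcp [-0.3905  0.3793]
```

The projections match the picture to about a pixel, so I'm moving above the front left corner with the gripper shut.

```bash
python3 -m inch '-18.8 40.4 3 -0.33 1;-18.8 40.4 3 -0.33 1;-18.8 40.4 3 -0.33 1;-18.8 40.4 3 -0.33 1;-18.8 40.4 3 -0.33 1;-18.8 40.4 3 -0.33 1;-18.8 40.4 3 -0.33 1;-18.8 40.4 3 -0.33 1;-18.8 40.4 3 -0.33 1;-18.8 40.4 3 -0.33 1;-18.8 40.4 3 -0.33 1;-18.8 40.4 3 -0.33 1;-18.8 40.4 7.5 -0.33 1;-18.8 40.4 7.5 -0.33 1;-18.8 40.4 7.5 -0.33 1;-18.8 40.4 7.5 -0.33 1'; python3 -c "
from h import *
delta('cfl',.052)"
```

```text
time: 1.43
tool_pos: [0.5221, 0.1442, 0.13]
ee_rot: [-3.14, 0.002, 1.44]
wrist_force: [0.2, 0.2, 0.3]
width: 0.0002
t 1.43 tcp [0.5221 0.1442 0.13  ] rot [-3.1398e+00  1.9000e-03  1.4400e+00] F [0.16 0.21 0.28] w 0.0002
cfl delta cm tool [-0.07  0.01  7.8 ] spin 0.001 plate fr tcp [-0.07    0.0708]
```

```bash
python3 -m inch '0 0 4 0 1;0 0 6 0 1;0 0 7.5 0 1;0 0 8 0 1;0 0 8 0 1;0 0 8 0 1'; python3 -c "
from h import *
delta('cfl',.0445)"
```

```text
time: 1.93
tool_pos: [0.5233, 0.1448, 0.0522]
ee_rot: [3.14, 0.001, 1.441]
wrist_force: [0.5, -0.7, 0.0]
width: 0.0002
t 1.93 tcp [0.5233 0.1448 0.0522] rot [3.1401e+00 9.0000e-04 1.4408e+00] F [ 0.47 -0.72  0.04] w 0.0002
cfl delta cm tool [-0.15 -0.11  0.77] spin 0.001 plate fr tcp [-0.0689  0.0716]
```

```bash
python3 -m inch '-0.1 0 0.5 0 1;-0.1 0 0.6 0 1;-0.1 0 0.7 0 1;-0.1 0 0.75 0 1;-0.1 0 0.8 0 1;-0.1 0 0.8 0 1;-0.1 0 0.8 0 1'; python3 -c "
from h import *
delta('cfl',.0445)"
```

```text
time: 2.52
tool_pos: [0.5234, 0.1438, 0.0446]
ee_rot: [3.139, 0.001, 1.441]
wrist_force: [-0.2, 0.5, 2.2]
width: 0.0005
t 2.52 tcp [0.5234 0.1438 0.0446] rot [3.1395e+00 7.0000e-04 1.4408e+00] F [-0.24  0.48  2.19] w 0.0005
cfl delta cm tool [-0.06 -0.14  0.01] spin 0.001 plate fr tcp [-0.0686  0.0706]
```

```bash
python3 -m inch '0 0 0.05 0 1;0 0 0.1 0 1;0 0 0.1 0 1'; python3 -m inch '0 0 0.1 0 1;0 0 0.1 0 1;0 0 0.1 0 1'; python3 -m inch '0 0 0.1 0 1;0 0 0.1 0 1;0 0 0.1 0 1'
```

```text
time: 2.77
tool_pos: [0.5235, 0.1438, 0.0444]
ee_rot: [3.139, 0.001, 1.441]
wrist_force: [-2.3, -0.6, 6.0]
width: 0.0007
time: 3.02
tool_pos: [0.5235, 0.1438, 0.0443]
ee_rot: [3.139, 0.001, 1.441]
wrist_force: [-2.6, -0.0, 6.3]
width: 0.0007
time: 3.27
tool_pos: [0.5234, 0.1438, 0.0443]
ee_rot: [3.139, 0.001, 1.441]
wrist_force: [-2.5, -0.3, 5.5]
width: 0.0003
```

The front left corner is firm: it moved about 0.3 mm under 6 N. Front right is next.

```bash
python3 -m inch '0 0 -2 0 1;0 0 -4 0 1;-4 0 -4 0 1;-8 0 -4 0 1;-12 0 -4 0 1;-14 0 -4 0 1;-14 0 -4 0 1;-14 0 -4 0 1'; python3 -c "
from h import *
delta('cfr',.052)"
```

```text
time: 3.93
tool_pos: [0.505, 0.0044, 0.0841]
ee_rot: [3.139, 0.0, 1.438]
wrist_force: [-0.7, -0.6, 0.2]
width: 0.0005
t 3.93 tcp [0.505  0.0044 0.0841] rot [3.1392 0.     1.4384] F [-0.74 -0.61  0.16] w 0.0005
cfr delta cm tool [ 0.   -0.15  3.21] spin -0.001 plate fr tcp [-0.0686 -0.07  ]
```

```bash
python3 -m inch '0 -0.1 2.5 0 1;0 -0.1 3.2 0 1;0 -0.1 3.5 0 1;0 -0.1 3.7 0 1;0 -0.1 3.8 0 1;0 -0.1 3.9 0 1;0 -0.1 3.95 0 1;0 -0.1 4 0 1;0 -0.1 4 0 1;0 -0.1 4 0 1'; python3 -m inch '0 0 0.1 0 1;0 0 0.15 0 1;0 0 0.15 0 1;0 0 0.15 0 1'; python3 -m inch '0 0 0.1 0 1;0 0 0.1 0 1;0 0 0.1 0 1;0 0 0.1 0 1'
```

```text
time: 4.77
tool_pos: [0.5044, 0.0045, 0.0444]
ee_rot: [3.138, -0.0, 1.438]
wrist_force: [-0.1, -0.4, 0.6]
width: 0.0005
time: 5.1
tool_pos: [0.5045, 0.0044, 0.0431]
ee_rot: [3.138, -0.0, 1.438]
wrist_force: [0.4, -0.0, 1.2]
width: 0.0005
time: 5.43
tool_pos: [0.5045, 0.0044, 0.0421]
ee_rot: [3.138, -0.0, 1.438]
wrist_force: [-0.7, -0.3, 1.1]
width: 0.0006
```

The front right corner is sinking under only about 1 N, so I'll keep pressing until it stops.

```bash
python3 -m inch '0 0 0.1 0 1;0 0 0.15 0 1;0 0 0.15 0 1;0 0 0.15 0 1'; python3 -m inch '0 0 0.1 0 1;0 0 0.1 0 1;0 0 0.1 0 1;0 0 0.1 0 1';python3 -m inch '0 0 0.1 0 1;0 0 0.1 0 1;0 0 0.1 0 1;0 0 0.1 0 1'
```

```text
time: 5.77
tool_pos: [0.5045, 0.0044, 0.0407]
ee_rot: [3.138, -0.0, 1.438]
wrist_force: [-0.1, -0.9, 2.1]
width: 0.0008
time: 6.1
tool_pos: [0.5045, 0.0044, 0.04]
ee_rot: [3.138, -0.0, 1.438]
wrist_force: [-2.1, 0.7, 5.9]
width: 0.0004
time: 6.43
tool_pos: [0.5046, 0.0044, 0.0398]
ee_rot: [3.138, -0.0, 1.438]
wrist_force: [-3.2, -0.2, 8.0]
width: 0.0004
```

```bash
python3 -m inch '0 0 0.1 0 1;0 0 0.1 0 1;0 0 0.1 0 1;0 0 0.1 0 1'; python3 -m inch '0 0 0.1 0 1;0 0 0.1 0 1;0 0 0.1 0 1;0 0 0.1 0 1'
```

```text
time: 6.77
tool_pos: [0.5046, 0.0044, 0.0397]
ee_rot: [3.138, 0.0, 1.438]
wrist_force: [-3.9, 0.3, 8.5]
width: 0.0
time: 7.1
tool_pos: [0.5046, 0.0044, 0.0397]
ee_rot: [3.138, 0.0, 1.438]
wrist_force: [-2.7, 1.5, 8.6]
width: 0.0004
```

Front right gave about 4.7 mm and then stopped at 8.5 N, so it is the rocking corner. I'll still press the other two in order.

```bash
python3 -m inch '0 0 -2 0 1;0 0 -4.5 0 1;0 4 -4.5 0 1;0 8 -4.5 0 1;0 12 -4.5 0 1;0 14 -4.5 0 1;0 14 -4.5 0 1;0 14 -4.5 0 1'; python3 -c "
from h import *
delta('cbr',.045)"
```

```text
time: 7.77
tool_pos: [0.643, -0.0142, 0.0835]
ee_rot: [3.14, 0.0, 1.438]
wrist_force: [0.2, 0.4, -0.1]
width: 0.0002
t 7.77 tcp [ 0.643  -0.0142  0.0835] rot [3.1401e+00 2.0000e-04 1.4382e+00] F [ 0.23  0.39 -0.12] w 0.0002
cbr delta cm tool [ 0.03 -0.07  3.85] spin -0.001 plate fr tcp [ 0.0707 -0.0703]
```

```bash
python3 -m inch '0 0 2.5 0 1;0 0 3.1 0 1;0 0 3.4 0 1;0 0 3.6 0 1;0 0 3.7 0 1;0 0 3.8 0 1;0 0 3.9 0 1;0 0 3.9 0 1;0 0 3.9 0 1'; python3 -m inch '0 0 0.1 0 1;0 0 0.1 0 1;0 0 0.1 0 1;0 0 0.1 0 1'; python3 -m inch '0 0 0.1 0 1;0 0 0.1 0 1;0 0 0.1 0 1;0 0 0.1 0 1'
```

```text
time: 8.52
tool_pos: [0.6433, -0.0142, 0.0451]
ee_rot: [3.139, 0.0, 1.438]
wrist_force: [-0.5, -0.8, -0.0]
width: 0.0004
time: 8.85
tool_pos: [0.6435, -0.0142, 0.0446]
ee_rot: [3.139, 0.0, 1.438]
wrist_force: [-0.9, 0.1, 3.2]
width: 0.0004
time: 9.18
tool_pos: [0.6435, -0.0142, 0.0445]
ee_rot: [3.138, 0.0, 1.438]
wrist_force: [-2.2, -0.6, 4.9]
width: 0.0001
```

```bash
python3 -m inch '0 0 0.1 0 1;0 0 0.15 0 1;0 0 0.15 0 1;0 0 0.15 0 1'; python3 -m inch '0 0 -2 0 1;0 0 -4 0 1;4 0 -4 0 1;8 0 -4 0 1;12 0 -4 0 1;14 0 -4 0 1;14 0 -4 0 1;14 0 -4 0 1'; python3 -c "
from h import *
delta('cbl',.045)"
```

```text
time: 9.52
tool_pos: [0.6435, -0.0142, 0.0443]
ee_rot: [3.138, 0.0, 1.438]
wrist_force: [-3.7, -0.1, 7.4]
width: 0.0004
time: 10.18
tool_pos: [0.6617, 0.1255, 0.0835]
ee_rot: [3.139, 0.001, 1.441]
wrist_force: [-1.0, -0.5, 1.0]
width: 0.0004
t 10.18 tcp [0.6617 0.1255 0.0835] rot [3.1385e+00 1.1000e-03 1.4406e+00] F [-0.98 -0.49  0.96] w 0.0004
cbl delta cm tool [-0.06 -0.1   3.85] spin 0.001 plate fr tcp [0.0709 0.0706]
```

The back right corner is firm (7.4 N, about 0.3 mm). Now the back left.

```bash
python3 -m inch '0 0 2.5 0 1;0 0 3.1 0 1;0 0 3.4 0 1;0 0 3.6 0 1;0 0 3.7 0 1;0 0 3.8 0 1;0 0 3.9 0 1;0 0 3.9 0 1;0 0 3.9 0 1'; python3 -m inch '0 0 0.1 0 1;0 0 0.1 0 1;0 0 0.1 0 1;0 0 0.1 0 1'; python3 -m inch '0 0 0.15 0 1;0 0 0.15 0 1;0 0 0.15 0 1;0 0 0.15 0 1'; python3 -m inch '0 0 0.1 0 1;0 0 0.1 0 1;0 0 0.1 0 1;0 0 0.1 0 1'
```

```text
time: 10.93
tool_pos: [0.6621, 0.1254, 0.045]
ee_rot: [3.138, 0.001, 1.441]
wrist_force: [0.9, -0.3, 0.0]
width: 0.0003
time: 11.27
tool_pos: [0.6622, 0.1255, 0.0446]
ee_rot: [3.137, 0.001, 1.441]
wrist_force: [-1.3, -0.3, 4.0]
width: 0.0007
time: 11.6
tool_pos: [0.6623, 0.1255, 0.0444]
ee_rot: [3.137, 0.001, 1.441]
wrist_force: [-3.4, 0.1, 6.1]
width: 0.0004
time: 11.93
tool_pos: [0.6623, 0.1255, 0.0445]
ee_rot: [3.136, 0.001, 1.441]
wrist_force: [-3.0, -0.4, 6.3]
width: 0.0002
```

The back left corner is firm too (6.3 N, 0.1 mm), so it's the front right shim. I'll lift and check the state first.

```bash
python3 -m inch '0 0 -3 0 1;0 0 -6 0 1;0 0 -6 0 1'; python3 -c "
from h import *
delta('tfr',.1)"
```

```text
time: 12.18
tool_pos: [0.6658, 0.1261, 0.1116]
ee_rot: [3.124, -0.002, 1.441]
wrist_force: [1.6, 0.3, 2.1]
width: 0.0004
t 12.18 tcp [0.6658 0.1261 0.1116] rot [ 3.1243e+00 -2.1000e-03  1.4409e+00] F [1.62 0.33 2.09] w 0.0004
tfr delta cm tool [-19.15 -13.73   0.88] spin 0.002 plate fr tcp [0.0748 0.0717]
```

```bash
python3 -m inch '-4 -2.8 0.5 0 1;-7 -5 0.5 0 1;-10 -7.2 0.5 0 1;-13 -9.3 0.5 0 1;-16 -11.5 0.5 0 1;-19.1 -13.7 0.5 0 1;-19.1 -13.7 0.5 0 1;-19.1 -13.7 0.5 0 1;-19.1 -13.7 0.5 0 1'
python3 - <<'E'
from h import *
delta('tfr',.032)
im,d=snap('top','top1')
cv2.imwrite('pics/top1z.png',cv2.resize(im[135:245,235:365],None,fx=6,fy=6,interpolation=cv2.INTER_CUBIC))
im,d=snap('side','side1')
cv2.imwrite('pics/side1z.png',cv2.resize(im[140:250,240:370],None,fx=6,fy=6,interpolation=cv2.INTER_CUBIC))
E
```

```text
time: 12.93
tool_pos: [0.5059, -0.0454, 0.1037]
ee_rot: [3.123, -0.003, 1.44]
wrist_force: [0.4, -0.5, -0.2]
width: 0.0006
t 12.93 tcp [ 0.5059 -0.0454  0.1037] rot [ 3.1231e+00 -2.7000e-03  1.4404e+00] F [ 0.44 -0.54 -0.19] w 0.0006
tfr delta cm tool [-0.1  -0.21  7.17] spin 0.001 plate fr tcp [-0.0612 -0.1192]
```

View pics/top1z.png

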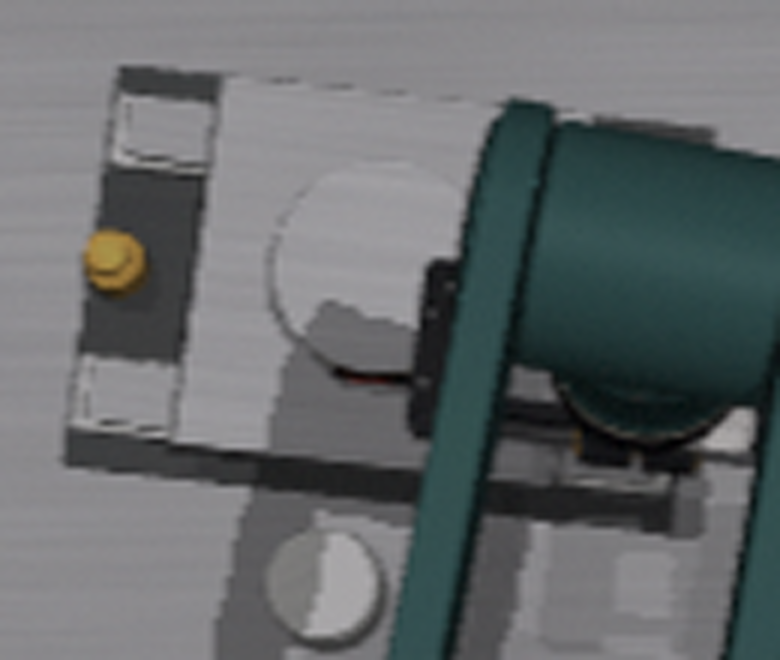

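View pics/side1z.png

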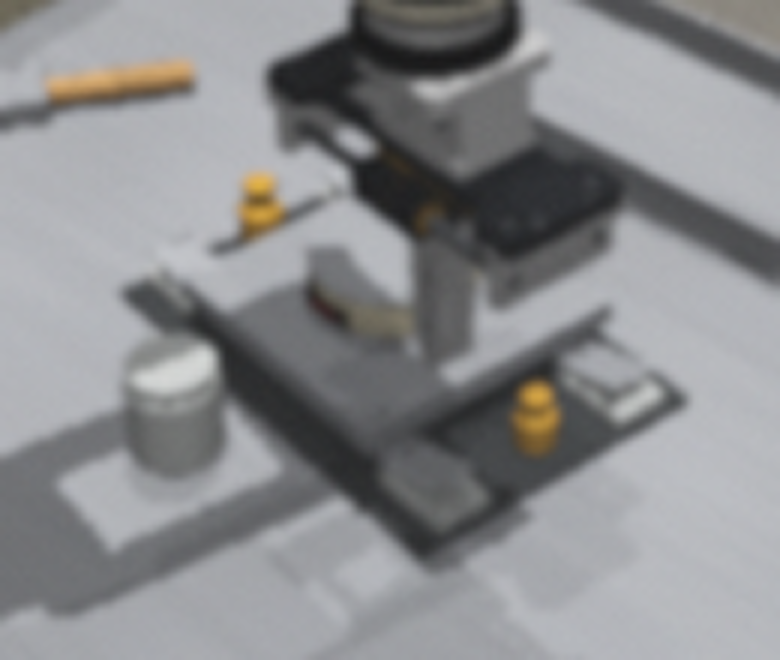

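The views show all tabs still standing and nothing disturbed. The fingertip is above the front right tab at about (430,480) in the side crop. Descending.

```bash
python3 -m inch '0 -0.1 4 0 1;-0.1 -0.1 6 0 1;-0.1 -0.2 7 0 1;-0.1 -0.2 7.2 0 1;-0.1 -0.2 7.2 0 1;-0.1 -0.2 7.2 0 1'; python3 -c "
from h import *
delta('tfr',.0175)"
```

```text
time: 13.53
tool_pos: [0.5069, -0.0453, 0.033]
ee_rot: [3.121, -0.002, 1.443]
wrist_force: [0.2, 0.8, -0.2]
width: 0.0001
t 13.53 tcp [ 0.5069 -0.0453  0.033 ] rot [ 3.1212e+00 -2.4000e-03  1.4430e+00] F [ 0.21  0.83 -0.17] w 0.0001
tfr delta cm tool [-0.1  -0.21  1.55] spin 0.004 plate fr tcp [-0.0602 -0.119 ]
```

```bash
python3 -m inch '0 -0.1 0.3 0 1;0 -0.1 0.4 0 1;0 -0.1 0.5 0 1;0 -0.1 0.6 0 1;0 -0.1 0.6 0 1'; python3 -m inch '0 0 0.1 0 1;0 0 0.2 0 1;0 0 0.3 0 1;0 0 0.3 0 1;0 0 0.3 0 1'
```

```text
time: 13.95
tool_pos: [0.5068, -0.0454, 0.0285]
ee_rot: [3.119, -0.002, 1.443]
wrist_force: [-1.1, 0.1, 4.2]
width: 0.0005
time: 14.37
tool_pos: [0.5069, -0.0459, 0.0265]
ee_rot: [3.119, -0.001, 1.443]
wrist_force: [-3.3, -0.8, 7.2]
width: 0.0005
```

```bash
python3 -m inch '0 0 0.1 0 1;0 0 0.2 0 1;0 0 0.3 0 1;0 0 0.4 0 1;0 0 0.4 0 1;0 0 0.4 0 1'; python3 -m inch '0 0 0.1 0 1;0 0 0.2 0 1;0 0 0.3 0 1;0 0 0.4 0 1;0 0 0.4 0 1;0 0 0.4 0 1'
```

```text
time: 14.87
tool_pos: [0.5069, -0.0465, 0.0236]
ee_rot: [3.119, -0.0, 1.443]
wrist_force: [-3.7, 0.4, 6.8]
width: 0.0005
time: 15.37
tool_pos: [0.5069, -0.047, 0.0205]
ee_rot: [3.119, 0.001, 1.443]
wrist_force: [-2.4, 0.5, 6.3]
width: 0.0004
```

```bash
python3 -m inch '0.1 0 0.1 0 1;0.1 0 0.2 0 1;0.1 0 0.3 0 1;0.1 0 0.4 0 1;0.1 0 0.4 0 1;0.1 0 0.4 0 1'; python3 -m inch '0 0 0.1 0 1;0 0 0.2 0 1;0 0 0.2 0 1;0 0 0.2 0 1;0 0 0.2 0 1;0 0 0.2 0 1'
```

```text
time: 15.87
tool_pos: [0.5069, -0.0471, 0.0177]
ee_rot: [3.119, 0.003, 1.443]
wrist_force: [-3.2, -2.1, 7.9]
width: 0.0005
time: 16.37
tool_pos: [0.5069, -0.0471, 0.0177]
ee_rot: [3.118, 0.003, 1.442]
wrist_force: [-3.8, 1.2, 10.3]
width: 0.0004
```

The tab stopped at 0.0177 m, which is flat on its ledge, with the force rising. I'll press a little more to confirm the stop, then lift away.

```bash
python3 -m inch '0 0 0.15 0 1;0 0 0.2 0 1;0 0 0.2 0 1;0 0 0.2 0 1'; python3 -m inch '0 0 -2 0 1;0 0 -5 0 1;0 0 -9 0 1;0 0 -13 0 1;-4 -4 -16 0 1;-8 -8 -16 0 1;-11 -11 -16 0 1;-14 -13 -16 0 1;-17 -13 -16 0 1;-20 -13 -16 0 1;-20 -13 -16 0 1;-20 -13 -16 0 1;-20 -13 -16 0 1'
python3 - <<'E'
from h import *
im,d=snap('top','top2')
cv2.imwrite('pics/top2z.png',cv2.resize(im[135:245,235:365],None,fx=6,fy=6,interpolation=cv2.INTER_CUBIC))
im,d2=snap('side','side2')
cv2.imwrite('pics/side2z.png',cv2.resize(im[140:250,240:370],None,fx=6,fy=6,interpolation=cv2.INTER_CUBIC))
W=world('top',d);W0=world('top',np.load('pics/top0.npy'))
def near(p,r,z,W):
    return W[(np.hypot(*(W[...,:2]-p).transpose(2,0,1))<r)&(W[...,2]>z-.02)&(W[...,2]<z+.02)][:,2]
for k in PTS:
    z=.0445 if k[0]=='c' else .022
    print(k,[(len(q),np.round(np.median(q),4)) for q in (near(PTS[k],.009,z,w) for w in (W0,W))])
for w in(W0,W):
    L=(w-np.array([*C,0]));a=L[...,:2]@EX;b=L[...,:2]@EY
    m=(abs(a)<.08)&(abs(b)<.08)&(np.hypot(a,b)>.058)&(abs(w[...,2]-.0445)<.012)
    print('plane slopes',np.linalg.lstsq(np.c_[a[m],b[m],np.ones(m.sum())],w[...,2][m],rcond=None)[0].round(4))
state()
E
```

```text
time: 16.7
tool_pos: [0.5069, -0.0472, 0.0176]
ee_rot: [3.118, 0.003, 1.442]
wrist_force: [-4.9, 0.8, 11.8]
width: 0.0
time: 17.78
tool_pos: [0.3488, -0.2276, 0.1749]
ee_rot: [3.118, 0.002, 1.442]
wrist_force: [0.8, -0.0, 0.5]
width: 0.0005
cfl [(33, np.float64(0.0438)), (35, np.float64(0.0442))]
cfr [(37, np.float64(0.0443)), (35, np.float64(0.045))]
cbr [(34, np.float64(0.0442)), (35, np.float64(0.0444))]
cbl [(33, np.float64(0.0441)), (35, np.float64(0.0455))]
tfl [(32, np.float64(0.027)), (34, np.float64(0.0269))]
tfr [(35, np.float64(0.0274)), (35, np.float64(0.0179))]
tbr [(33, np.float64(0.0268)), (35, np.float64(0.0281))]
tbl [(32, np.float64(0.0282)), (36, np.float64(0.0279))]
plane slopes [-0.0007  0.0008  0.0444]
plane slopes [ 0.0004 -0.      0.0445]
t 17.88 tcp [ 0.3493 -0.2267  0.175 ] rot [3.1184e+00 2.4000e-03 1.4445e+00] F [-0.57  0.32  0.07] w 0.0004
```

View pics/top2z.png

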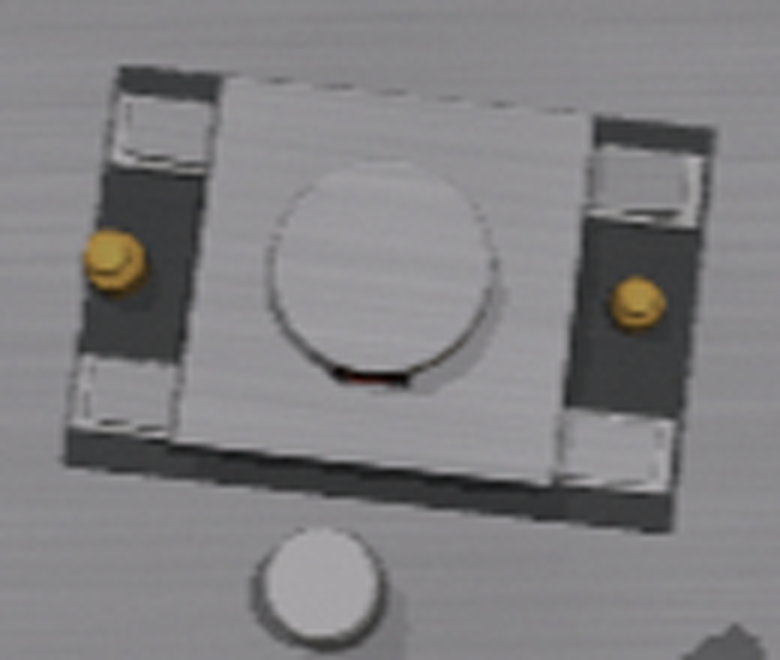

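View pics/side2z.png

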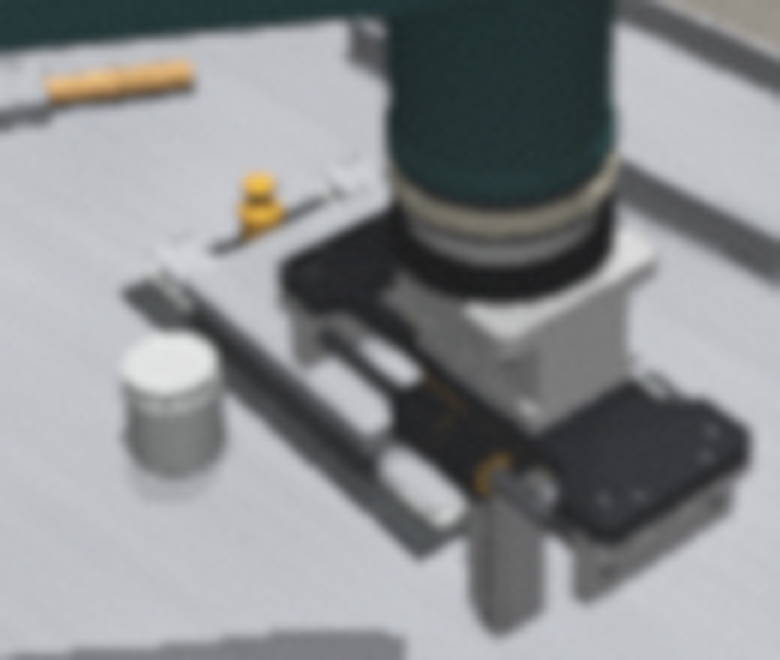

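View pics/top2.png

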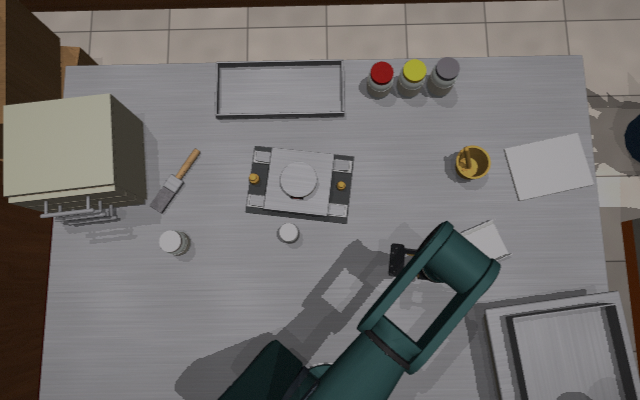

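In the top view the front right tab is flat (0.018 m) and the other three still stand (0.027–0.028 m). The plate is level, the weights and tin haven't moved, and the arm is clear of everything. I'll let it settle and hand in.

```bash
python3 -m inch '0 0 0 0 1;0 0 0 0 1;0 0 0 0 1;0 0 0 0 1;0 0 0 0 1;0 0 0 0 1'; python3 -c "
from h import *
state(); print(robot.close_job())"
```

```text
time: 18.38
tool_pos: [0.3494, -0.2265, 0.175]
ee_rot: [3.118, 0.002, 1.445]
wrist_force: [0.6, -0.1, -0.5]
width: 0.0003
t 18.38 tcp [ 0.3494 -0.2265  0.175 ] rot [3.1183e+00 2.4000e-03 1.4449e+00] F [ 0.58 -0.08 -0.48] w 0.0003
the job is handed in; nothing more can be done
None
```

The rocking corner is the front right. I pressed its shim tab flat on its ledge and handed the job in at 18.4 s; handing in reports no verdict.

- **Corner presses:** I pressed all four in the order asked, with the fingers shut. Front left, back right and back left were firm, moving 0.3 mm or less under 6–7 N. Front right sank about 4.7 mm and then stopped, at 8.6 N.
- **Shim:** the front right tab went down at about 7–8 N and stopped at 17.6 mm, where I held it at up to 12 N.
- **Last checks:** depth from the top camera puts the front right tab at 17.9 mm and the other three at 27–28 mm. The plate's slope is under 0.001 rad. In the last top view the weights, tin, jar, mortar and brush are where they started. The arm hid much of the scoop in that view, so I could not fully check it. The arm was clear of everything, with only noise on the wrist force.
- **Off target:** the tool ended up tilted about 0.02 rad and sat up to 2 mm off the intended points, which made no difference to the result.

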